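# Warm the mug's plate only, main switch on

## Robot

A 7-joint arm with a two-finger parallel gripper is mounted at the origin on a cart in front of the work surface, level with it; the furniture and walls round the work are solid. World frame = base frame: x ahead of the robot, y to its left, z up, the work surface at z = 0. Lengths are in m, angles in rad, forces in N, time in s.
With the tool pointing down it reaches from about 0.4 to 0.85 m from the base axis. Payload 10.4 kg.
Tool frame: the origin (TCP) lies midway between the tips of the shut fingers; the grasp point (between the pads) lies 19 mm behind it (grip_point_offset is the distance from the TCP to the grasp point, in m); z points along the fingers, y is the line along which they close (so a half turn about z gives the same grasp; the last joint's range is limited). The gripper opens to 87 mm and grips with 3 to 60 N. Pads are 19 mm wide; open, the fingers measure 117 mm over their backs; the gripper's body (75 mm by 190 mm) begins 51 mm behind the grasp point.
Start: joints at [-1.236, 0.332, -0.065, 1.46, 0.022, 1.35, -0.088], TCP at [0.219, 0.585, 0.223] pointing down, gripper open.
Joint ranges: [-2.6, 2.6], [-0.5, 2.12], [-1.47, 1.34], [0.16, 2.42], [-1.27, 4.41], [0.06, 2.06], [-2.6, 2.6]. Speed limits (rad/s): [2.22, 2.22, 2.79, 2.79, 3.14, 3.14, 3.14].

## Interface

Orientations are given as a unit quaternion [x, y, z, w].
In Python, from workcell import observe, camera, finish_job, grip_point_offset gives the robot as it stands. The module is installed in compiled form; this text tells all that it offers.
- The arm moves only by the tool step_arm, never from a script. Its argument "commands" is a list of rows, each a list of 3 entries, a list of its own where there are three numbers: the closure, from 0 (fully open) to 1 (shut), then the shift along the tool's x, y, z in cm, then the turn about the tool's z in rad. In form: [[grip, [x, y, z], roll], ...]. A call has 1 to 8 rows; each row is the pose to reach, as a shift and turn from the pose commanded when the call began, along the tool's axes at that moment; what a row does not reach only later rows make up. A row lasts 1/10 s, in which the tool goes at most 50 mm and 8.59 degrees, less where a joint would pass 70% of its speed; a pose out of reach is approached as far as the arm can. A call with a gripper value outside its range is refused whole. The fingers move at their own pace and stop on an object; the grip force is fixed at half the most. Time passes only in rows, so rows that repeat a pose let the fingers close. It gives the time, the measured TCP pose, the force, the opening and the grip force at its end, in the units of the state.
- observe(): the state, without advancing time (a new reading comes with each control period).
- camera(name): name is "scene" or "top" or "wrist"; returns a dict with "frame" (384x512x3 uint8, blue, green, red), "fx", "fy", "cx", "cy" (pixels), "eye" and "rotation" of the camera in the world; the wrist camera has in their place "mount" (4x4, takes a point from camera to tool coordinates, whose origin is the TCP and whose axes are the flange's). Camera axes: x right, y up, looking along -z (the intrinsics and any distortion apply to the point x, -y, -z); pixel columns grow to the right and rows downward; lengths in m; the calibration is good to about 2 mm. The wrist camera is an equidistant fisheye: a pixel r from the principal point sees the ray r / f radians off the axis. A picture is of the moment at which its call begins: read the wrist's pose just before it. There is no depth.
- finish_job(): hands the job in; it is judged then, once.
The state is a dict: "t": time; "joints": joint angles; "joint_velocities": joint speeds; "joint_efforts": joint torques, N m; "position": TCP position; "eef_rot": TCP orientation; "force": force on the tool from outside, world axes, zero at the start; "wrist_torque": the same for the moment, N m; "width": finger opening in m; "grasp_force": force on a finger pad.
Only numpy, scipy, OpenCV 4.12 (cv2) and the standard library are available. Lean on these libraries where they do the work, as an engineer would, in place of code of your own. Each camera call takes 0.05 s, during which the arm holds its last target. There are 200 camera calls.

## Task

Only the copper mug is to be warmed: flip off the small red switch that belongs to the covered plate, leave the mug's switch on, and only then swing the red main handle at the side of the twin warming plate fully round to its on position. The spice jar stands in the way of the main handle's swing: before you turn the handle, move the jar, without tipping it, to stand upright on the round wooden tray. Leave everything else where it is.

Things in the scene. Friction and masses are not known exactly. Their poses are not given: they have to be found in the camera images.
- warmer: Twin warming plate, fixed: steel housing 55 mm high, spanning x -115..95 and y -150..150 mm of its frame. Origin on the worktop; -x is its front (controls), +y its left, z up; yaw varies. Plates 110 mm across at (35, +-70), tops 60 mm high. Red toggles on the black strip in front of them, pivots at (-85, 40, 62) for the left plate, (-85, -40, 62) for the right one.
- plate_left (a point): Centre of the top of the left (+y) plate, axes as the warmer.
- plate_right (a point): Centre of the top of the right (-y) plate, axes as the warmer.
- switch_left (a joint): Toggle switch of the left plate: 0 = on, leaning 0.5 rad back towards the plates (green mark); 1.0 rad = off, leaning 0.5 rad towards the front edge of the warmer. It snaps over centre at 0.5 to whichever end is nearer; about 1 N at its tip moves it. Starts on.
- switch_left_tip (a point): Tip of the left red toggle, a paddle 24 mm wide (y), 9 to 11 mm thick, reaching 46 mm from its pivot; moves with it.
- switch_right (a joint): Toggle switch of the right plate, same as the left: 0 = on (leaning back to the plates), 1.0 rad = off (leaning to the front). Starts on.
- switch_right_tip (a point): Tip of the right red toggle, 46 mm from its pivot; moves with it.
- main_handle (a joint): Red main handle, turning about the vertical: 0 = off, pointing along the warmer's -x (to the front); 1.571 rad = on, pointing along the warmer's -y (out to the right, green mark), anticlockwise seen from above. It snaps over centre at 0.785 to the nearer end stop; about 1.5 N at its end moves it. Starts off.
- main_axis (a point): Point on the turning axis of the main handle, at the top of its grey round pod (72 mm across, 36 mm high) on the warmer's right flank, at (-30, -205) mm of the warmer; axes as the warmer.
- main_tip (a point): Point on the main handle 100 mm from its axis, 57 mm above the worktop. The handle is a red bar 14 mm wide with a round end 20 mm across, 110 mm long from the axis, spanning heights 40 to 68 mm; moves with it.
- spice_jar: Loose spice jar (yellowish label, dark brown cap), upright cylinder 41 mm across, 105 mm high, about 0.1 kg; origin at the centre of its underside, z up. Stands in the quadrant that the main handle sweeps.
- tray: Round wooden tray with brass rim and handles, fixed: 304 mm across, floor 7 mm above the worktop, rim 23 mm high; the rim is polygonal inside, so keep things within 110 mm of the centre. 360 mm over its two handles (along its y). Origin at the centre of its underside.
- copper_mug: Copper mug, 68 mm across, 72 mm high, loose, upright on one of the two plates; origin in the underside, 15 mm from the cup's axis towards the handle, which points along its -y and reaches 49 mm from the origin.
- plate_cover: Aluminium plate cover, loose, lying on the other plate: flat dome 112 mm across, 16 mm high with a knob up to 36 mm; origin at the centre of its underside.
- kitchen_timer: Red and white wind-up kitchen timer, 63 mm across, 47 mm high, loose, in front of the warmer; leave alone. Origin at the centre of its underside.
- vanilla_bottle: Small brown dropper bottle, 34 mm across, 102 mm high, loose, to the right of the warmer behind the main handle; leave alone. Origin at the centre of its underside.
- honey_jar: Jar with red lid, 60 mm across, 85 mm high, loose, on the tray; leave alone. Origin at the centre of its underside.
- tea_light: Tea light (red wax), 38 mm across, 15 mm high, loose, on the tray; leave alone. Origin at the centre of its underside.
- tea_light_b: Tea light (cream wax), 38 mm across, 15 mm high, loose, on the tray; leave alone. Origin at the centre of its underside.

How it is judged:
By the outcome, as a careful person would: the job done as asked, in the order asked, and still so for the second after the job is handed in, with the robot touching nothing.
It also fails if it takes over 67 s, if anything falls off the work surface, if the arm or the gripper's body presses on something with over 40 N, if the wrist force passes 120 N, or if a joint passes its speed limit or range.

## Working session

There is one attempt and no reset: what is moved stays moved. The work goes in short steps, Python scripts to look and compute and a tool call to move; the robot and the scene stay as the last step left them, time stands still between calls to the robot, and variables do not carry over. Pictures are saved under pics/ and viewed, at most 10 in all, crops included, and the job is handed in when it is done.

Besides the shell and the picture viewer there is one more tool, called after ">>>" as name(argument=value, ...) on one line, values as JSON. step_arm: Moves the arm, as the interface text tells. Its arguments: {"type":"object","properties":{"commands":{"type":"array"}},"required":["commands"]}

```bash
mkdir -p pics; cat > h.py <<'E'
import numpy as np, cv2
from workcell import observe, camera, grip_point_offset
def ray(c,u,v):
    d=np.array([(u-c['cx'])/c['fx'],-(v-c['cy'])/c['fy'],-1.]); d=np.array(c['rotation'])@d
    return np.array(c['eye']),d/np.linalg.norm(d)
def onz(c,u,v,z):
    e,d=ray(c,u,v); return e+d*(z-e[2])/d[2]
def proj(c,p):
    q=np.array(c['rotation']).T@(np.array(p)-np.array(c['eye'])); return c['cx']-c['fx']*q[0]/q[2], c['cy']+c['fy']*q[1]/q[2]
E
python3 - <<'E'
from h import *
import pickle
s=observe(); print(s['position'],s['eef_rot'],s['width'],grip_point_offset)
cs={n:camera(n) for n in('scene','top')}
pickle.dump(cs,open('c0.pkl','wb'))
for n,c in cs.items():
    print(n,c['fx'],c['cx'],c['cy'],c['eye'],np.array(c['rotation']).round(3).tolist(),[k for k in c])
    cv2.imwrite(f'pics/{n}0.png',cv2.resize(c['frame'],(800,600),interpolation=cv2.INTER_CUBIC))
E
```

```text
[0.21875875 0.58502033 0.22172207] [ 1.77959429e-01  9.84037545e-01 -7.36045884e-04 -9.47096226e-05] 0.08694296191012911 0.0187
scene 466.7252841429055 257.2255086730401 189.4935819163173 [-0.92836945 -0.47435734  0.85968955] [0.432, -0.297, -0.483, 0.701] ['frame', 'fx', 'fy', 'cx', 'cy', 'eye', 'rotation']
top 372.83063966218566 252.45900634538552 189.11006476541525 [0.45579943 0.04036908 1.13616642] [0.031, -0.024, -0.706, 0.708] ['frame', 'fx', 'fy', 'cx', 'cy', 'eye', 'rotation']
```

View pics/top0.png

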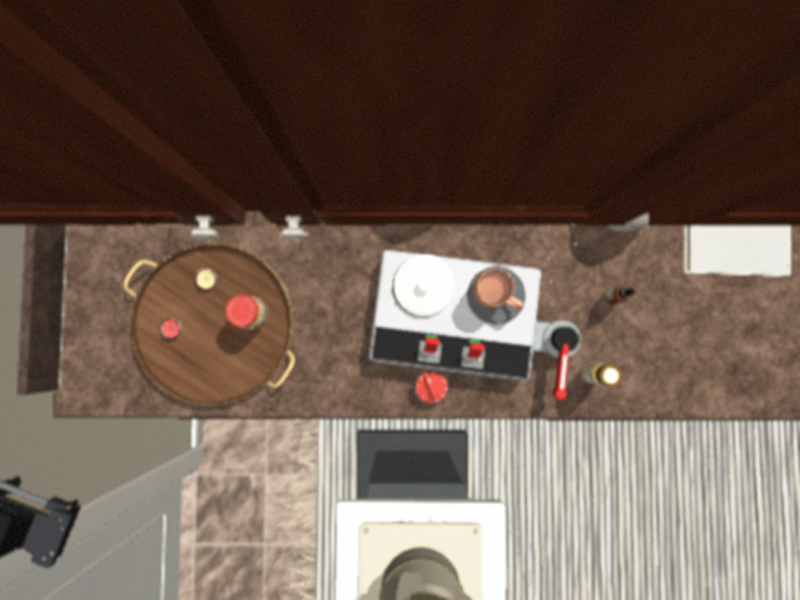

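View pics/scene0.png

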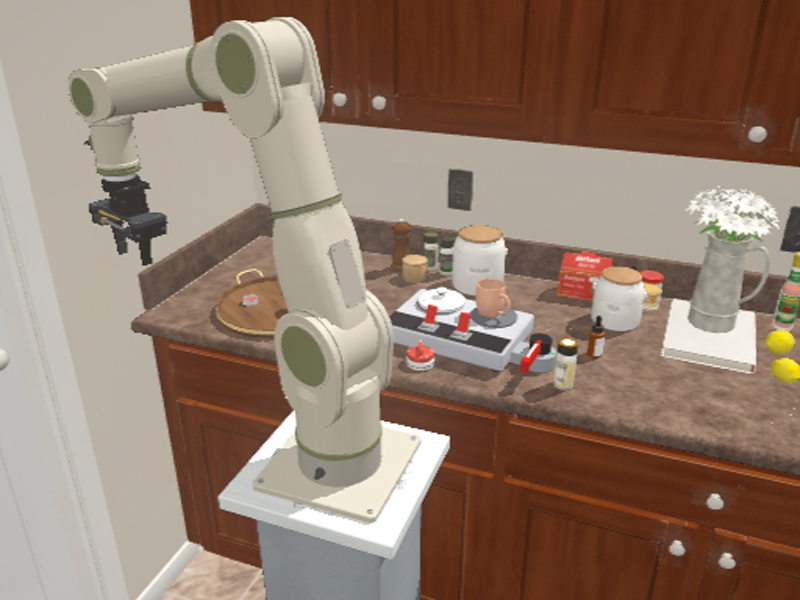

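Top: cover on the left plate (423,286), mug on the right plate (495,290), toggles at (430,345) and (474,352), handle tip (561,394), pod (565,338), jar cap (608,375), tray centre (212,325) with honey jar (243,312), tea lights (171,328) and (206,279). So the left switch goes off. Scene: jar at (566,365), cap (567,345).

```bash
python3 - <<'E'
from h import *
import pickle
cs=pickle.load(open('c0.pkl','rb')); t=cs['top'];s=cs['scene']; k=.64
def P(n,u,v,z): print(n,onz(t,u*k,v*k,z).round(4))
for n,u,v in(('FL',370,360),('FR',530,378),('BR',541,268),('BL',383,251)): P(n,u,v,.055)
f=t['frame']; hsv=cv2.cvtColor(f,cv2.COLOR_BGR2HSV)
red=cv2.inRange(hsv,(0,150,90),(6,255,255))|cv2.inRange(hsv,(172,150,90),(180,255,255))
n,l,st,ce=cv2.connectedComponentsWithStats(red)
for i in range(1,n):
    if st[i,4]>15 and st[i,1]>140:
        pts=np.argwhere(l==i)[:,::-1].astype(np.float32); r=cv2.minAreaRect(pts)
        print('red',(ce[i]/k).round(1),st[i],onz(t,*ce[i],.06).round(4))
        if 340<ce[i][0]<375:
            W=np.array([onz(t,u,v,.068)[:2] for u,v in pts]); c=W.mean(0);_,_,V=np.linalg.svd(W-c); d=V[0]; d=d if d[0]<0 else -d
            q=(W-c)@d; print('handle dir',d,'yaw',np.arctan2(-d[1],-d[0]),'ends',c+q.min()*d,c+q.max()*d)
# black strip
blk=cv2.inRange(hsv,(0,0,0),(180,90,60)); blk[:, :230]=0; blk[:,390:]=0; blk[:205]=0; blk[245:]=0
n,l,st,ce=cv2.connectedComponentsWithStats(blk)
i=1+st[1:,4].argmax(); r=cv2.minAreaRect(np.argwhere(l==i)[:,::-1].astype(np.float32)); print('strip',st[i],[onz(t,*p,.056)[:2].round(4).tolist() for p in cv2.boxPoints(r)])
# tray brass/wood mask
wood=cv2.inRange(hsv,(5,90,60),(25,255,255)); wood[:155]=0;wood[262:]=0;wood[:,200:]=0
wood=cv2.morphologyEx(wood,cv2.MORPH_CLOSE,np.ones((5,5)))
n,l,st,ce=cv2.connectedComponentsWithStats(wood); i=1+st[1:,4].argmax(); print('tray',st[i],onz(t,*ce[i],.01).round(4))
for n,u,v in (('L',131,325),('R',291,325),('T',212,245),('B',212,406)): P('rim'+n,u,v,.023)
P('honey',242,311,.085);P('teaR',171,328,.015);P('teaC',206,279,.015);P('jarcap',609,375,.105);P('vanilla',628,292,.10)
P('timer',431,388,.04); P('counterfront',600,418,0)
for z in(.105,): print('jar scene',onz(s,567*k,343*k,z).round(4))
a=cv2.resize(f[140:270,220:420],(800,520),interpolation=cv2.INTER_CUBIC); cv2.imwrite('pics/a.png',a)
b=cv2.resize(s['frame'][170:260,245:400],(800,465),interpolation=cv2.INTER_CUBIC); cv2.imwrite('pics/b.png',b)
E
```

```text
Traceback (most recent call last):
  File "h.py", line 7, in onz
    e,d=ray(c,u,v); return e+d*(z-e[2])/d[2]
        ~~~^^^^^^^
  File "h.py", line 4, in ray
    d=np.array([(u-c['cx'])/c['fx'],-(v-c['cy'])/c['fy'],-1.]); d=np.array(c['rotation'])@d
                                                                  ~~~~~~~~~~~~~~~~~~~~~~~^~
ValueError: matmul: Input operand 1 has a mismatch in its core dimension 0, with gufunc signature (n?,k),(k,m?)->(n?,m?) (size 3 is different from 4)
```

```bash
sed -i "s/np.array(c\['rotation'\])/RM(c)/g; 1a from scipy.spatial.transform import Rotation as R\ndef RM(c): return R.from_quat(c['rotation']).as_matrix()" h.py
cat > m.py <<'E'
from h import *
import pickle
cs=pickle.load(open('c0.pkl','rb')); t=cs['top'];s=cs['scene']; k=.64
def P(n,u,v,z): print(n,onz(t,u*k,v*k,z).round(4))
for n,u,v in(('FL',370,360),('FR',530,378),('BR',541,268),('BL',383,251)): P(n,u,v,.055)
f=t['frame']; hsv=cv2.cvtColor(f,cv2.COLOR_BGR2HSV)
red=cv2.inRange(hsv,(0,150,90),(6,255,255))|cv2.inRange(hsv,(172,150,90),(180,255,255))
n,l,st,ce=cv2.connectedComponentsWithStats(red)
for i in range(1,n):
    if st[i,4]>15 and st[i,1]>140:
        pts=np.argwhere(l==i)[:,::-1].astype(np.float32)
        print('red',(ce[i]/k).round(1),st[i],onz(t,*ce[i],.06).round(4))
        if 340<ce[i][0]<375:
            W=np.array([onz(t,u,v,.068)[:2] for u,v in pts]); c=W.mean(0);_,_,V=np.linalg.svd(W-c); d=V[0]; d=d if d[0]<0 else -d
            q=(W-c)@d; print('handle dir',d,'yaw',np.arctan2(-d[1],-d[0]),'ends',c+q.min()*d,c+q.max()*d)
blk=cv2.inRange(hsv,(0,0,0),(180,120,60)); blk[:, :230]=0; blk[:,390:]=0; blk[:205]=0; blk[245:]=0
n,l,st,ce=cv2.connectedComponentsWithStats(blk)
i=1+st[1:,4].argmax(); r=cv2.minAreaRect(np.argwhere(l==i)[:,::-1].astype(np.float32)); print('strip',st[i],[onz(t,*p,.056)[:2].round(4).tolist() for p in cv2.boxPoints(r)])
for n,u,v in (('L',131,325),('R',291,325),('T',212,245),('B',212,406)): P('rim'+n,u,v,.023)
P('honey',242,311,.085);P('teaR',171,328,.015);P('teaC',206,279,.015);P('jarcap',609,375,.105);P('vanilla',628,292,.10)
P('timer',431,388,.04); P('counterfront',600,418,0)
print('jar scene',onz(s,567*k,343*k,.105).round(4))
a=cv2.resize(f[140:270,220:420],(800,520),interpolation=cv2.INTER_CUBIC); cv2.imwrite('pics/a.png',a)
b=cv2.resize(s['frame'][170:260,245:400],(800,465),interpolation=cv2.INTER_CUBIC); cv2.imwrite('pics/b.png',b)
E
python3 m.py
```

```text
FL [0.4197 0.0958 0.055 ]
FR [ 0.3879 -0.1985  0.055 ]
BR [ 0.5914 -0.2219  0.055 ]
BL [0.6228 0.0728 0.055 ]
red [241.1 309.9] [144 188  21  21 305] [0.5113 0.3353 0.06  ]
red [431.2 343.8] [272 217  10   8  56] [ 0.4499 -0.0169  0.06  ]
red [475.6 348.8] [300 220  11   9  65] [ 0.4411 -0.0985  0.06  ]
red [560.2 375.5] [354 220  11  36 127] [ 0.393  -0.2525  0.06  ]
handle dir [-0.99497313  0.10014224] yaw -0.1003103791013171 ends [ 0.45172101 -0.25614575] [ 0.3521455  -0.24612366]
red [430.9 386.7] [267 238  19  20 262] [ 0.3716 -0.0162  0.06  ]
strip [240 211  32  21 499] [[0.427, 0.0896], [0.4786, 0.083], [0.4674, -0.0032], [0.416, 0.0037]]
rimL [0.4837 0.5564 0.023 ]
rimR [0.4846 0.2491 0.023 ]
rimT [0.6388 0.4049 0.023 ]
rimB [0.3309 0.3964 0.023 ]
honey [0.5081 0.3268 0.085 ]
teaR [0.4783 0.4824 0.015 ]
teaC [0.5735 0.4173 0.015 ]
jarcap [ 0.3968 -0.3255  0.105 ]
vanilla [ 0.5431 -0.3646  0.1   ]
timer [ 0.3677 -0.0175  0.04  ]
counterfront [ 0.3088 -0.3435  0.    ]
jar scene [ 0.393  -0.3289  0.105 ]
```

View pics/a.png

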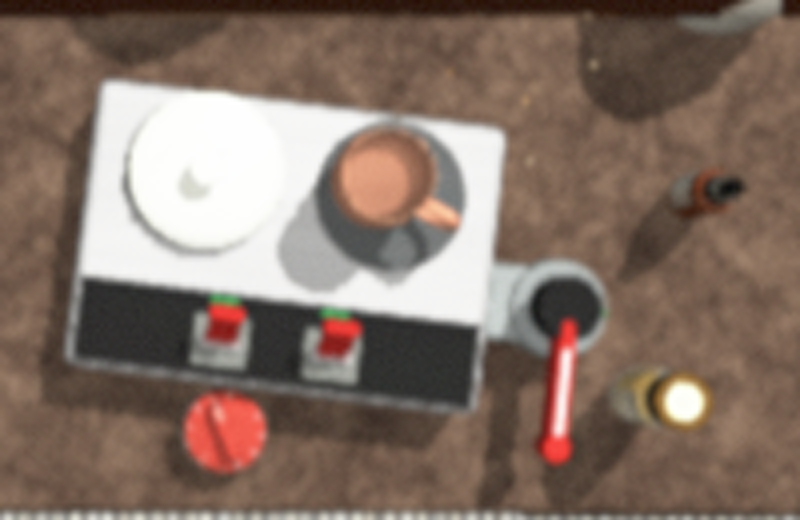

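View pics/b.png

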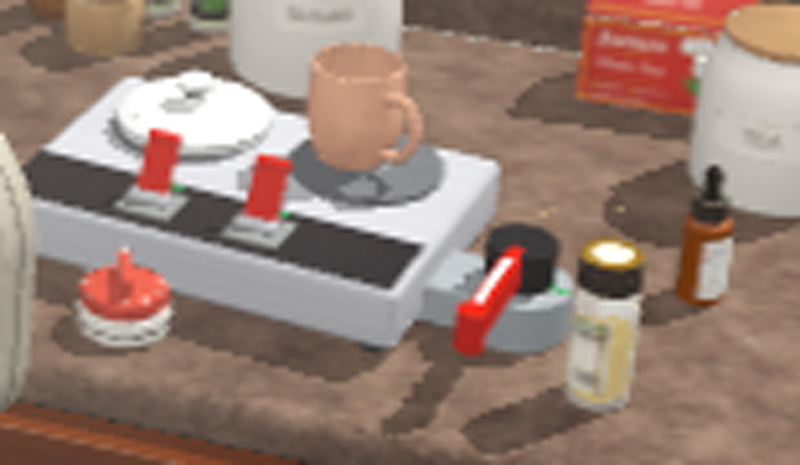

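The crops confirm the toggle, handle and jar positions. The jar stands about 93 mm from the handle's axis, and its cap is (0.397,-0.326) from the top view and (0.393,-0.329) from the scene view. Warmer yaw is about -0.107, with its origin at (0.515,-0.064).

```bash
cat >> h.py <<'E'
yaw=-.107; O=np.array([.5154,-.0641])
def w(x,y,z): c,s=np.cos(yaw),np.sin(yaw); return np.r_[O+np.array([[c,-s],[s,c]])@[x/1e3,y/1e3],z]
def go(p,ydeg=None):
    s=observe(); M=R.from_quat(s['eef_rot']).as_matrix(); a=np.degrees(np.arctan2(M[1,1],M[0,1]))
    r=0 if ydeg is None else -np.radians((ydeg-a+180)%360-180)
    print('t',round(s['t'],2),'at',s['position'].round(4),'yang',a.round(1),'F',np.round(s['force'],1),'w',round(s['width'],4),'j7',s['joints'][-1].round(2),'-> shift cm',(M.T@(np.array(p)-s['position'])*100).round(2),'roll',round(r,3))
E
python3 -c "
from h import *
go(w(-36,40,.2),83.9)
go(w(-36,40,.2))"
```

```text
t 0.1 at [0.2188 0.5851 0.2218] yang 69.5 F [ 0.2 -0.2  0.8] w 0.0869 j7 -0.09 -> shift cm [-46.04 -47.44   2.25] roll -0.251
t 0.1 at [0.2188 0.5851 0.2218] yang 69.5 F [ 0.2 -0.2  0.8] w 0.0869 j7 -0.09 -> shift cm [-46.04 -47.44   2.25] roll 0
```

>>> step_arm(commands=[[1, [-46, -47.4, 0], -0.25], [1, [-46, -47.4, 0], -0.25], [1, [-46, -47.4, 0], -0.25], [1, [-46, -47.4, 0], -0.25], [1, [-46, -47.4, 0], -0.25], [1, [-46, -47.4, 0], -0.25], [1, [-46, -47.4, 0], -0.25], [1, [-46, -47.4, 0], -0.25]])

```text
t: 0.9
position: [0.3795, 0.2169, 0.2224]
eef_rot: [0.054, 0.999, 0.0, -0.0]
force: [0.7, 0.8, 0.4]
width: 0.0308
grasp_force: 0.0
```

```bash
python3 -c "
from h import *
go(w(-36,40,.2),83.9)"
```

```text
t 0.9 at [0.3795 0.2169 0.2224] yang 83.8 F [0.7 0.8 0.4] w 0.0308 j7 0.82 -> shift cm [-12.93 -22.48   2.23] roll -0.001
```

>>> step_arm(commands=[[1, [-12.9, -22.5, 2], 0], [1, [-12.9, -22.5, 2], 0], [1, [-12.9, -22.5, 2], 0], [1, [-12.9, -22.5, 2], 0], [1, [-12.9, -22.5, 2], 0], [1, [-12.9, -22.5, 2], 0], [1, [-12.9, -22.5, 2], 0], [1, [-12.9, -22.5, 2], 0]])

```text
t: 1.7
position: [0.4829, -0.0173, 0.2022]
eef_rot: [0.053, 0.999, 0.0, -0.0]
force: [-0.2, 0.2, 0.6]
width: 0.0004
grasp_force: 0.0
```

```bash
python3 - <<'E'
from h import *
go(w(-36,40,.088),83.9)
s=observe(); c=camera('wrist'); cv2.imwrite('pics/w1.png',c['frame'])
for k in c:
    if k!='frame': print(k,c[k])
M=np.array(c['mount']); T=np.eye(4);T[:3,:3]=R.from_quat(s['eef_rot']).as_matrix();T[:3,3]=s['position']
E=T@M
def pf(p):
    q=np.linalg.inv(E)@np.r_[p,1]; v=np.array([q[0],-q[1],-q[2]]); th=np.arctan2(np.hypot(*v[:2]),v[2]); return np.r_[c['cx'],c['cy']]+c['fx']*th*v[:2]/np.hypot(*v[:2])
for n,p in dict(swLtip=w(-63,40,.102),swRtip=w(-63,-40,.102),FL=w(-115,150,.055),FR=w(-115,-150,.055),pL=w(35,70,.096),tcp=s['position']).items(): print(n,pf(p).round(0))
E
```

```text
t 1.7 at [ 0.4829 -0.0173  0.2022] yang 83.9 F [-0.2  0.2  0.6] w 0.0004 j7 1.42 -> shift cm [-0.14 -0.31 11.42] roll -0.0
fx 297.3186396354542
fy 297.3186396354542
cx 257.80052805156015
cy 191.66950270811512
mount [[-7.73675539e-04  9.68396460e-01  2.49414710e-01  6.75172501e-02]
 [ 9.99999470e-01  5.79782193e-04  8.50856409e-04  8.72449769e-04]
 [ 6.79360127e-04  2.49415237e-01 -9.68396395e-01 -1.62062623e-01]
 [ 0.00000000e+00  0.00000000e+00  0.00000000e+00  1.00000000e+00]]
swLtip [254. 164.]
swRtip [167. 165.]
FL [357. 110.]
FR [ 89. 116.]
pL [284. 259.]
tcp [257. 234.]
```

View pics/w1.png

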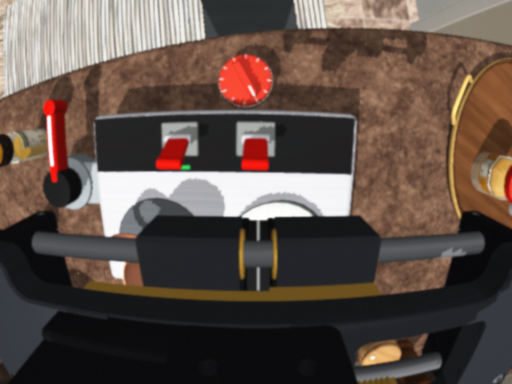

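The wrist view shows the left toggle tip at (255,165), against a prediction of (254,164), so the calibration holds. Next I descend behind the toggle.

>>> step_arm(commands=[[1, [-0.1, -0.3, 4], 0], [1, [-0.1, -0.3, 8], 0], [1, [-0.1, -0.3, 10], 0], [1, [-0.1, -0.3, 11.3], 0], [1, [-0.1, -0.3, 11.3], 0]])

```text
t: 2.25
position: [0.483, -0.0205, 0.0885]
eef_rot: [0.053, 0.999, -0.0, -0.001]
force: [0.5, -0.1, -0.6]
width: 0.0003
grasp_force: 0.0
```

```bash
python3 - <<'E'
from h import *
go(w(-84,40,.088),83.9)
E
```

```text
t 2.25 at [ 0.483  -0.0205  0.0885] yang 83.9 F [ 0.5 -0.1 -0.6] w 0.0003 j7 1.5 -> shift cm [4.72 0.02 0.06] roll 0.001
```

>>> step_arm(commands=[[1, [1.5, 0, 0], 0], [1, [3, 0, 0], 0], [1, [4, 0, 0], 0], [1, [5, 0, 0], 0], [1, [5.2, 0, 0], 0], [1, [5.2, 0, -3], 0], [1, [5.2, 0, -8], 0], [1, [5.2, 0, -12], 0]])

```text
t: 3.05
position: [0.4323, -0.0162, 0.2124]
eef_rot: [0.054, 0.999, 0.0, 0.001]
force: [0.1, 1.0, 0.0]
width: 0.0003
grasp_force: 0.0
```

```bash
python3 - <<'E'
from h import *
j=[.395,-.327]
go([*j,.2],-20)
c=camera('top'); cv2.imwrite('pics/t2.png',cv2.resize(c['frame'][140:270,220:420],(800,520)))
s=camera('scene'); cv2.imwrite('pics/s2.png',cv2.resize(s['frame'][170:260,245:400],(800,465)))
E
```

```text
t 3.05 at [ 0.4323 -0.0162  0.2124] yang 83.8 F [0.1 1.  0. ] w 0.0003 j7 1.34 -> shift cm [  0.35 -31.3    1.22] roll 1.812
```

View pics/s2.png

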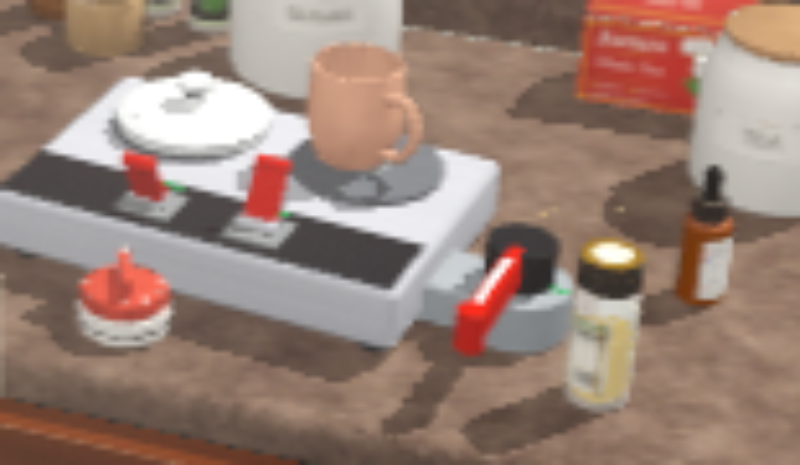

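The left toggle now leans to the front at (145,178), so it is off. The right one is unchanged. On to the jar.

>>> step_arm(commands=[[0, [0.3, -31.3, 1], 1.81], [0, [0.3, -31.3, 1], 1.81], [0, [0.3, -31.3, 1], 1.81], [0, [0.3, -31.3, 1], 1.81], [0, [0.3, -31.3, 1], 1.81], [0, [0.3, -31.3, 1], 1.81], [0, [0.3, -31.3, 1], 1.81], [0, [0.3, -31.3, 1], 1.81]])

```text
t: 3.95
position: [0.3943, -0.3296, 0.1995]
eef_rot: [0.613, 0.79, -0.001, 0.0]
force: [-0.5, 0.8, -0.1]
width: 0.0562
grasp_force: 0.0
```

```bash
python3 - <<'E'
from h import *
go([.395,-.327,.2],-20)
E
```

```text
t 3.95 at [ 0.3943 -0.3296  0.1995] yang 14.5 F [-0.5  0.8 -0.1] w 0.0562 j7 0.96 -> shift cm [ 0.23  0.14 -0.05] roll 0.601
```

>>> step_arm(commands=[[0, [0.2, 0.1, 0], 0.6], [0, [0.2, 0.1, 0], 0.6], [0, [0.2, 0.1, 0], 0.6], [0, [0.2, 0.1, 0], 0.6], [0, [0.2, 0.1, 0], 0.6], [0, [0.2, 0.1, 0], 0.6]])

```text
t: 4.55
position: [0.3961, -0.3245, 0.1995]
eef_rot: [0.814, 0.58, 0.0, -0.0]
force: [-0.4, -0.7, 0.1]
width: 0.0869
grasp_force: 0.0
```

```bash
python3 - <<'E'
from h import *
go([.395,-.327,.058],-20)
s=observe(); c=camera('wrist'); cv2.imwrite('pics/w3.png',c['frame'])
T=np.eye(4);T[:3,:3]=R.from_quat(s['eef_rot']).as_matrix();T[:3,3]=s['position']
E=T@np.array(c['mount'])
def pf(p):
    q=np.linalg.inv(E)@np.r_[p,1]; v=np.array([q[0],-q[1],-q[2]]); th=np.arctan2(np.hypot(*v[:2]),v[2]); return np.r_[c['cx'],c['cy']]+c['fx']*th*v[:2]/np.hypot(*v[:2])
for n,p in dict(captop=[.395,-.327,.105],capXm=[.3745,-.327,.105],capYm=[.395,-.3475,.105],capYp=[.395,-.3065,.105],htip=w(-140,-205,.068)).items(): print(n,pf(p).round(0))
E
```

```text
t 4.55 at [ 0.3961 -0.3245  0.1995] yang -19.0 F [-0.4 -0.7  0.1] w 0.0869 j7 0.37 -> shift cm [-0.28 -0.02 14.15] roll 0.017
captop [257. 197.]
capXm [236. 205.]
capYm [265. 218.]
capYp [250. 176.]
htip [195. 132.]
```

View pics/w3.png

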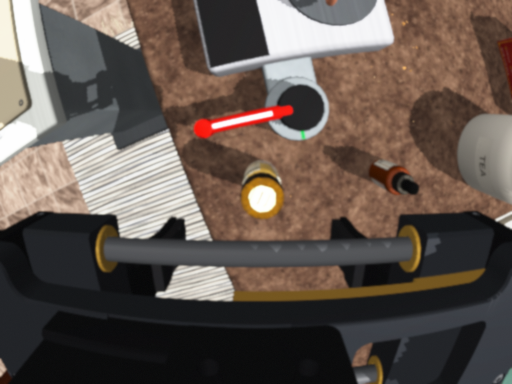

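The cap is at (263,198), against (257,197) predicted, so the jar is about 5 mm further along tool y, near (0.400,-0.329). I descend over it, with the grasp point at about z 0.075.

>>> step_arm(commands=[[0, [-0.3, 0.5, 5], 0], [0, [-0.3, 0.5, 9], 0], [0, [-0.3, 0.5, 12], 0], [0, [-0.3, 0.5, 14], 0], [0, [-0.3, 0.5, 14.2], 0]])

```text
t: 5.1
position: [0.3983, -0.3283, 0.0553]
eef_rot: [0.815, 0.58, -0.001, -0.002]
force: [-0.6, 0.1, 0.3]
width: 0.0866
grasp_force: 0.0
```

>>> step_arm(commands=[[1, [0, 0, 0], 0], [1, [0, 0, 0], 0], [1, [0, 0, 0], 0], [1, [0, 0, 0], 0], [1, [0, 0, 0], 0], [1, [0, 0, 0], 0], [1, [0, 0, 0], 0], [1, [0, 0, 0], 0]])

```text
t: 5.9
position: [0.3998, -0.3292, 0.0575]
eef_rot: [0.816, 0.579, 0.0, -0.0]
force: [0.1, -0.1, 0.9]
width: 0.0403
grasp_force: 29.9
```

>>> step_arm(commands=[[1, [0, 0, -3], 0], [1, [0, 0, -7], 0], [1, [0, 0, -12], 0], [1, [0, 0, -16], 0], [1, [0, 0, -18], 0], [1, [0, 0, -18], 0]])

```text
t: 6.5
position: [0.4009, -0.33, 0.24]
eef_rot: [0.816, 0.579, 0.002, 0.002]
force: [0.1, -0.1, -1.8]
width: 0.0401
grasp_force: 29.9
```

```bash
python3 - <<'E'
from h import *
go([.47,-.0,.24],20)
go([.42,.40,.24],45)
E
```

```text
t 6.5 at [ 0.4009 -0.33    0.24  ] yang -19.3 F [ 0.1 -0.1 -1.8] w 0.0401 j7 0.35 -> shift cm [33.43 -4.39  0.  ] roll -0.686
t 6.5 at [ 0.4009 -0.33    0.24  ] yang -19.3 F [ 0.1 -0.1 -1.8] w 0.0401 j7 0.35 -> shift cm [ 6.953e+01 -2.233e+01 -6.000e-02] roll -1.122
```

Moving at about 35 mm per row.

>>> step_arm(commands=[[1, [2, -0.3, 0], -0.08], [1, [5, -0.7, 0], -0.15], [1, [9, -1.2, 0], -0.22], [1, [13, -1.7, 0], -0.3], [1, [17, -2.2, 0], -0.38], [1, [21, -2.8, 0], -0.46], [1, [25, -3.3, 0], -0.54], [1, [29, -3.8, 0], -0.62]])

```text
t: 7.3
position: [0.4592, -0.0413, 0.2362]
eef_rot: [0.599, 0.801, -0.0, -0.001]
force: [-0.2, -0.5, -1.0]
width: 0.0403
grasp_force: 29.9
```

```bash
python3 - <<'E'
from h import *
go([.42,.40,.24],45)
E
```

```text
t 7.3 at [ 0.4592 -0.0413  0.2362] yang 16.4 F [-0.2 -0.5 -1. ] w 0.0403 j7 0.24 -> shift cm [43.44  8.7  -0.36] roll -0.499
```

>>> step_arm(commands=[[1, [4, 0.8, 0], -0.05], [1, [8, 1.6, 0], -0.1], [1, [12, 2.4, 0], -0.15], [1, [16, 3.2, 0], -0.2], [1, [20, 4, 0], -0.25], [1, [24, 4.8, 0], -0.3], [1, [28, 5.6, 0], -0.35], [1, [32, 6.4, 0], -0.4]])

```text
t: 8.1
position: [0.431, 0.2834, 0.2358]
eef_rot: [0.429, 0.904, -0.001, -0.001]
force: [1.5, 0.7, -1.2]
width: 0.0402
grasp_force: 29.9
```

```bash
python3 - <<'E'
from h import *
go([.42,.40,.24],45)
E
```

```text
t 8.1 at [0.431  0.2834 0.2358] yang 39.3 F [ 1.5  0.7 -1.2] w 0.0402 j7 0.04 -> shift cm [ 9.72  6.53 -0.43] roll -0.1
```

>>> step_arm(commands=[[1, [3, 2, 0], 0], [1, [6, 4, 0], 0], [1, [8.5, 5.7, 0], 0], [1, [9.7, 6.5, 0], -0.1], [1, [9.7, 6.5, 0], -0.1], [1, [9.7, 6.5, 0], -0.1], [1, [9.7, 6.5, 0], -0.1]])

```text
t: 8.8
position: [0.4216, 0.3969, 0.237]
eef_rot: [0.385, 0.923, -0.0, -0.0]
force: [0.4, -1.1, -0.5]
width: 0.0401
grasp_force: 29.9
```

```bash
python3 - <<'E'
from h import *
go([.42,.40,.0645],45)
c=camera('top'); cv2.imwrite('pics/t3.png',cv2.resize(c['frame'][140:280,60:260],(800,560)))
E
```

```text
t 8.8 at [0.4216 0.3969 0.237 ] yang 44.7 F [ 0.4 -1.1 -0.5] w 0.0401 j7 -0.01 -> shift cm [ 0.34  0.12 17.25] roll -0.006
```

View pics/t3.png

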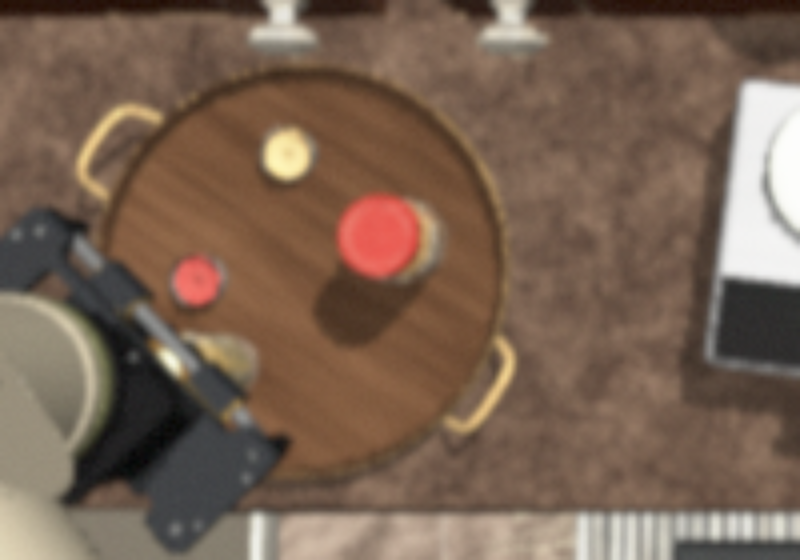

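The jar hangs at about (235,365), clear of the honey jar and both tea lights. Lowering it now.

>>> step_arm(commands=[[1, [0.2, 0.1, 4], 0], [1, [0.3, 0.1, 8], 0], [1, [0.3, 0.1, 12], 0], [1, [0.3, 0.1, 15], 0], [1, [0.3, 0.1, 16.4], 0], [1, [0.3, 0.1, 16.8], 0], [1, [0.3, 0.1, 16.8], 0], [1, [0.3, 0.1, 16.8], 0]])

```text
t: 9.65
position: [0.4206, 0.402, 0.0713]
eef_rot: [0.384, 0.923, 0.001, 0.0]
force: [-0.5, -0.4, -1.1]
width: 0.0401
grasp_force: 29.9
```

>>> step_arm(commands=[[1, [0, 0, 0.2], 0], [1, [0, 0, 0.3], 0], [1, [0, 0, 0.3], 0]])

```text
t: 9.95
position: [0.4198, 0.4014, 0.0668]
eef_rot: [0.384, 0.923, 0.0, 0.0]
force: [-0.2, -0.7, -1.6]
width: 0.0402
grasp_force: 29.9
```

Not in contact yet. About 2 mm remain.

>>> step_arm(commands=[[1, [0, 0, 0.1], 0], [1, [0, 0, 0.2], 0], [1, [0, 0, 0.2], 0]])

```text
t: 10.25
position: [0.4197, 0.4012, 0.0644]
eef_rot: [0.384, 0.923, -0.0, -0.0]
force: [0.1, 0.3, -1.5]
width: 0.0404
grasp_force: 29.9
```

>>> step_arm(commands=[[1, [0, 0, 0.1], 0], [1, [0, 0, 0.1], 0], [1, [0, 0, 0.1], 0]])

```text
t: 10.55
position: [0.4198, 0.4013, 0.0641]
eef_rot: [0.384, 0.923, 0.0, -0.0]
force: [-1.9, -2.2, 5.0]
width: 0.0402
grasp_force: 29.9
```

>>> step_arm(commands=[[0.3, [0, 0, 0], 0], [0.3, [0, 0, 0], 0], [0.3, [0, 0, 0], 0], [0.3, [0, 0, -2], 0], [0.3, [0, 0, -6], 0], [0.3, [0, 0, -10], 0], [0.3, [0, 0, -14], 0], [0.3, [0, 0, -16], 0]])

```text
t: 11.35
position: [0.4206, 0.4021, 0.2275]
eef_rot: [0.384, 0.923, 0.002, 0.001]
force: [0.9, 0.1, 0.6]
width: 0.0612
grasp_force: 0.0
```

```bash
python3 - <<'E'
from h import *
go([.47,-.0,.24],83)
for a in (-30,-60,-90): print(w(-30,-205,0)+.0)
E
```

```text
t 11.35 at [0.4206 0.4021 0.2275] yang 44.9 F [0.9 0.1 0.6] w 0.0612 j7 -0.01 -> shift cm [-31.99 -24.85  -1.39] roll -0.666
[ 0.4636784  -0.26472372  0.        ]
[ 0.4636784  -0.26472372  0.        ]
[ 0.4636784  -0.26472372  0.        ]
```

>>> step_arm(commands=[[1, [-32, -24.8, 0], 0.5], [1, [-32, -24.8, 0], 0.5], [1, [-32, -24.8, 0], 0.5], [1, [-32, -24.8, 0], 0.5], [1, [-32, -24.8, 0], 0.5], [1, [-32, -24.8, 0], 0.5], [1, [-32, -24.8, 0], 0.5], [1, [-32, -24.8, 0], 0.5]])

```text
t: 12.15
position: [0.469, 0.0023, 0.2237]
eef_rot: [0.6, 0.8, 0.001, 0.0]
force: [1.2, -0.7, 0.4]
width: 0.0057
grasp_force: 0.0
```

```bash
python3 - <<'E'
from h import *
go(w(-110,-178,.2),-6.1)
E
```

```text
t 12.15 at [0.469  0.0023 0.2237] yang 16.2 F [ 1.2 -0.7  0.4] w 0.0057 j7 0.16 -> shift cm [-19.96 -14.34   2.35] roll 0.39
```

>>> step_arm(commands=[[1, [-20, -14.3, 2], 0.39], [1, [-20, -14.3, 2], 0.39], [1, [-20, -14.3, 2], 0.39], [1, [-20, -14.3, 2], 0.39], [1, [-20, -14.3, 2], 0.39], [1, [-20, -14.3, 2], 0.39], [1, [-20, -14.3, 2], 0.39], [1, [-20, -14.3, 2], 0.39]])

```text
t: 12.95
position: [0.3881, -0.2267, 0.2035]
eef_rot: [0.743, 0.669, 0.0, -0.0]
force: [0.3, -0.3, -0.3]
width: 0.0004
grasp_force: 0.0
```

```bash
python3 - <<'E'
from h import *
go(w(-110,-178,.048),-6.1)
s=observe(); c=camera('wrist'); cv2.imwrite('pics/w4.png',c['frame'])
T=np.eye(4);T[:3,:3]=R.from_quat(s['eef_rot']).as_matrix();T[:3,3]=s['position']
E=T@np.array(c['mount'])
def pf(p):
    q=np.linalg.inv(E)@np.r_[p,1]; v=np.array([q[0],-q[1],-q[2]]); th=np.arctan2(np.hypot(*v[:2]),v[2]); return np.r_[c['cx'],c['cy']]+c['fx']*th*v[:2]/np.hypot(*v[:2])
for n,p in dict(tgt=w(-110,-178,.05),FR=w(-115,-150,.055),htip=w(-130,-205,.068),handleMid=w(-80,-205,.068)).items(): print(n,pf(p).round(0))
E
```

```text
t 12.95 at [ 0.3881 -0.2267  0.2035] yang -6.1 F [ 0.3 -0.3 -0.3] w 0.0004 j7 0.23 -> shift cm [-0.27 -0.08 15.55] roll 0.001
tgt [257. 183.]
FR [252. 158.]
htip [238. 211.]
handleMid [285. 211.]
```

View pics/w4.png

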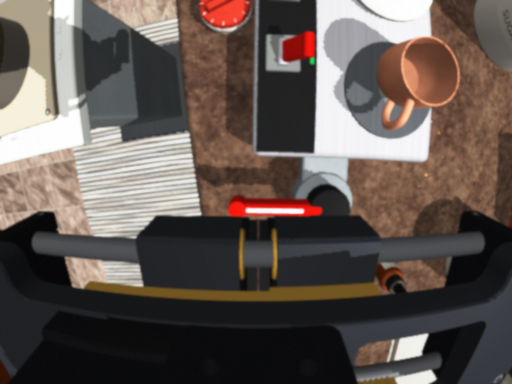

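The handle runs from (238,208) to (320,209) and the warmer's corner is at (255,157), both within 3 px of prediction. I descend into the gap between them.

>>> step_arm(commands=[[1, [-0.1, -0.1, 5], 0], [1, [-0.1, -0.1, 9], 0], [1, [-0.1, -0.1, 12], 0], [1, [-0.1, -0.1, 14], 0], [1, [-0.1, -0.1, 15.5], 0], [1, [-0.1, -0.1, 15.5], 0]])

```text
t: 13.6
position: [0.3857, -0.2272, 0.0468]
eef_rot: [0.743, 0.669, -0.001, -0.001]
force: [0.0, -0.4, 0.2]
width: 0.0003
grasp_force: 0.0
```

```bash
python3 - <<'E'
from h import *
for p in [(-110,-190),(-110,-215),(-104,-245),(-92,-262),(-80,-272),(-67,-280),(-60,-283)]: go(w(*p,.048))
E
```

```text
t 13.6 at [ 0.3857 -0.2272  0.0468] yang -6.0 F [ 0.  -0.4  0.2] w 0.0003 j7 0.51 -> shift cm [-1.4   0.15 -0.12] roll 0
t 13.6 at [ 0.3857 -0.2272  0.0468] yang -6.0 F [ 0.  -0.4  0.2] w 0.0003 j7 0.51 -> shift cm [-3.9   0.15 -0.11] roll 0
t 13.6 at [ 0.3857 -0.2272  0.0468] yang -6.0 F [ 0.  -0.4  0.2] w 0.0003 j7 0.51 -> shift cm [-6.9   0.74 -0.12] roll 0
t 13.6 at [ 0.3857 -0.2272  0.0468] yang -6.0 F [ 0.  -0.4  0.2] w 0.0003 j7 0.51 -> shift cm [-8.6   1.94 -0.12] roll 0
t 13.6 at [ 0.3857 -0.2272  0.0468] yang -6.0 F [ 0.  -0.4  0.2] w 0.0003 j7 0.51 -> shift cm [-9.6   3.14 -0.12] roll 0
t 13.6 at [ 0.3857 -0.2272  0.0468] yang -6.0 F [ 0.  -0.4  0.2] w 0.0003 j7 0.51 -> shift cm [-10.41   4.44  -0.13] roll 0
t 13.6 at [ 0.3857 -0.2272  0.0468] yang -6.0 F [ 0.  -0.4  0.2] w 0.0003 j7 0.51 -> shift cm [-10.71   5.14  -0.13] roll 0
```

>>> step_arm(commands=[[1, [-1.4, 0.1, 0], 0], [1, [-3.0, 0.1, 0], 0], [1, [-5, 0.3, 0], 0], [1, [-6.9, 0.7, 0], 0], [1, [-8.6, 1.9, 0], 0], [1, [-9.6, 3.1, 0], 0], [1, [-10.4, 4.4, 0], 0], [1, [-10.4, 4.4, 0], 0]])

```text
t: 14.4
position: [0.4211, -0.337, 0.0494]
eef_rot: [0.743, 0.669, -0.0, 0.001]
force: [-0.1, 0.3, 0.2]
width: 0.0009
grasp_force: 0.0
```

>>> step_arm(commands=[[1, [0, -0.8, 0], 0], [1, [0, -0.8, -4], 0], [1, [0, -0.8, -9], 0], [1, [0, -0.8, -14], 0], [1, [0, -0.8, -18], 0], [1, [5, -3, -22], 0], [1, [9, -3, -22], 0], [1, [10, -3, -22], 0]])

```text
t: 15.2
position: [0.3995, -0.2307, 0.2696]
eef_rot: [0.743, 0.67, 0.003, 0.0]
force: [1.4, -0.6, 0.0]
width: 0.0004
grasp_force: 0.0
```

```bash
python3 - <<'E'
from h import *
go([.4,-.2,.25])
t=camera('top')['frame'];s=camera('scene')['frame']
a=cv2.resize(t[135:275,40:430],(800,287),interpolation=cv2.INTER_CUBIC); b=cv2.resize(s[130:270,120:400],(624,312),interpolation=cv2.INTER_CUBIC)
o=np.zeros((599,800,3),np.uint8); o[:287]=a;o[287:,:624]=b; cv2.imwrite('pics/f.png',o)
E
```

```text
t 15.2 at [ 0.3995 -0.2307  0.2696] yang -5.9 F [ 1.4 -0.6  0. ] w 0.0004 j7 0.21 -> shift cm [ 3.05 -0.27  1.97] roll 0
```

View pics/f.png

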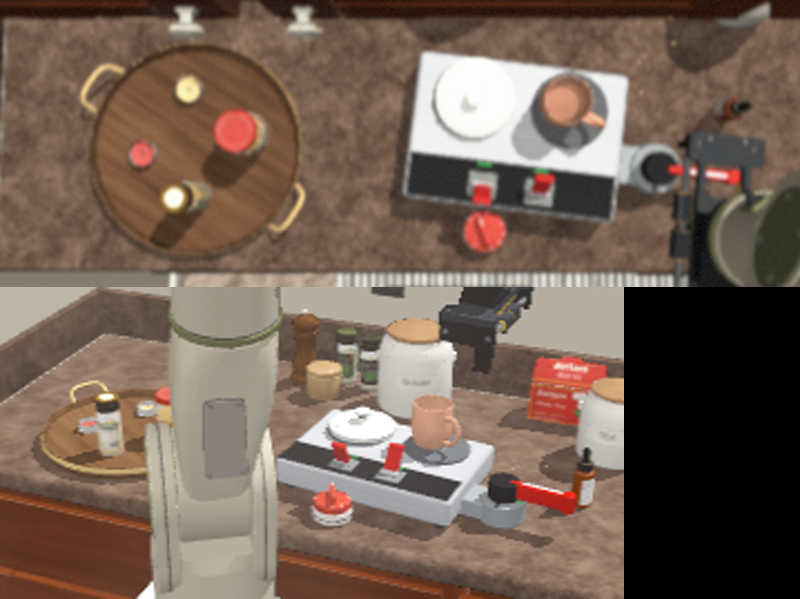

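The handle points along the warmer's -y (top view (670,168) to (738,177)). The left toggle is off, the right one is on, the jar stands upright on the tray at (180,197), and nothing else has moved.

```bash
python3 -c "
from workcell import finish_job; print(finish_job())"
```

```text
the job is handed in; nothing more can be done
None
```

The job is handed in: the covered plate's switch is off and the mug's is on, the spice jar stands upright on the tray, and the main handle is fully round to on, all by about 15 s of the 67 s allowed.

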